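# Tighten the monitor-arm mount's nut with a break-over torque wrench

## Task

The monitor-arm mount stands on the desk with its big hexagon nut only finger-tight. Set the torque wrench's ring over the nut, gently and right down onto the washer, and turn it clockwise by the grip until the wrench breaks over at its hinge; stop right there, since pushing on until the folded handle meets its stop would overtighten the nut and crush the desk top. Then ease off so that the handle springs straight, let go and leave the wrench sitting on the nut, with the paperweight, mug and calculator where they are.

Things in the scene. Friction and masses are not known exactly. Their poses are not given: they have to be found in the camera images.
- mount: Monitor-arm mount, fixed on the desk: dark steel base plate 130 x 100 mm (its x, y) and 10 mm high, in its middle a round boss of 66 mm diameter (86 mm at its foot) with a washer of 63 mm diameter on it. A threaded tube of 23 mm diameter stands through washer and nut, its end 80 mm above the desk. Origin: middle of the underside, z up.
- washer (a point): Middle of the washer's top face, on the nut's axis, 37 mm above the desk.
- nut_top (a point): Middle of the top of the steel hexagon nut on the washer: 36 mm across flats, 28 mm high, top edge chamfered 2.5 mm. The point's x axis is square to one flat and turns with the nut. Clockwise (from above) the nut turns with about 0.3 N m of drag until it is home, somewhere between 10 and 30 degrees from its start, how far is not known; there it stops dead.
- wrench: Torque wrench, lying flat at the start; this is its ring: 55 mm outer diameter, 32 mm high, hexagonal through hole 37.2 mm across flats (0.6 mm play a side), mouth 1.5 mm wider a side for 3 mm. Origin on the ring's axis at its underside, x along the handle, z up. One flat is square to x: it fits the nut at six yaws, 60 degrees apart, within 3 degrees.
- shank (a point): On the wrench 81 mm along x from the ring's axis, 13 mm above the underside: its centre of mass (about 0.4 kg in all), on a flat-sided bar 18 mm wide and 20 mm high that reaches from 67 to 133 mm from the axis. Let go on the nut, the wrench droops by up to 0.15 rad towards its handle, in the play of the hexagon; the ring's middle then rises up to 4 mm.
- grip (a point): Middle of the black rubber grip at the end of the wrench's handle, 13 mm above the underside and 187 mm from the ring's axis while straight. The grip is round, 26 mm in diameter, 140 to 240 mm from the axis; the end cap ends at 254 mm.
- handle (a joint): Fold of the handle at its hinge pin, 52 mm from the ring's axis, rad: 0 straight, growing as the handle folds clockwise (from above), stop at 0.26. A spring keeps it straight up to 1.05 N m at the pin (8 N at the grip's middle); then it breaks over and the resistance falls, to 0.7 N m at 0.15 rad, 0.4 at the stop. Eased off, it springs straight.
- glass_weight: Glass paperweight, a dome 72 mm across and 49 mm high, loose on the desk; origin at the middle of its underside.
- mug: Striped mug 86 mm across and 90 mm high with a handle, loose on the desk; origin at the middle of its underside.
- calculator: Flat calculator 124 x 76 x 13 mm, loose on the desk; origin at the middle of its underside.
- bronze_plant: Dark bronze plant, fixed, left of the work: it fills world x 0.37 to 0.57, y 0.19 to 0.37 and is 0.42 m high; left of it the roof slopes down over the desk. A wooden chest, fixed at the back of the desk and 127 mm high, has its front face at world x = 0.69 from y = -0.11 to 0.11: keep the handle and the hand clear of both as they swing.

How it is judged:
By the outcome, as a careful person would: the job done as asked, in the order asked, and still so for the second after the job is handed in, with the robot touching nothing.
It also fails if it takes over 64 s, if anything falls off the work surface, if the arm or the gripper's body presses on something with over 40 N, if the wrist force passes 120 N, or if a joint passes its speed limit or range.

## Robot

A 6-joint arm with a two-finger parallel gripper is mounted at the origin on the work surface; the furniture and walls round the work are solid. World frame = base frame: x ahead of the robot, y to its left, z up, the work surface at z = 0. Lengths are in m, angles in degrees, forces in N, time in s.
With the tool pointing down it reaches from about 0.4 to 0.825 m from the base axis. Payload 7 kg.
Tool frame: the origin (TCP) lies on the centre line of the jaws, within the pads' length; the fingertips stand 19 mm ahead of it and the grasp point (between the pads) is the TCP (r.tip_extent is the distance from the TCP to the fingertips, in m); z points along the fingers, y is the line along which they close (so a half turn about z gives the same grasp; the last joint's range is limited). The gripper opens to 88 mm and grips with 3 to 60 N. Pads are 19 mm wide; open, the fingers measure 130 mm over their backs; the gripper's body (78 mm by 193 mm) begins 47 mm behind the grasp point.
Start: joints at [-58.436, 20.546, 0.682, 0, -70.136, -16.507], TCP at [0.175, -0.652, 0.246] pointing down, gripper open.
Joint ranges: [-176.03, 176.03], [-82.01, 121.73], [-58.28, 71.71], [-173.87, 95.51], [-174.79, -0.11], [-173.66, 173.66]. Speed limits (degrees/s): [136.94, 136.94, 172.46, 180, 180, 180].

## Interface

Orientations are given as [roll, pitch, yaw] about the fixed x, y, z axes, in that order (R = Rz(yaw) Ry(pitch) Rx(roll)).
In Python, from plant import r gives the robot as it stands. The module is installed in compiled form; this text tells all that it offers.
- The arm moves only by the tool jog_arm, never from a script. Its argument "deltas" is a list that holds one entry, the list of rows, each a list of 5 numbers: the opening, from -1 (shut) to 1 (fully open), then the shift along the world's x, y, z in cm, then the turn about the world's z in rad. In form: [[[claw, dx, dy, dz, turn], ...]]. A call has 1 to 8 rows; each row shifts and turns the commanded pose from where the row before left it; what a row does not reach is not made up. A row lasts 1/8 s, in which the tool goes at most 62.5 mm and 10.7 degrees, less where a joint would pass 70% of its speed; a pose out of reach is approached as far as the arm can. A call with a gripper value outside its range is refused whole. The fingers move at their own pace and stop on an object; "force" is the grip in N (left out, the last holds). Time passes only in rows, so rows that do not move let the fingers close. It gives the time, the measured TCP pose, the force, the opening and the grip force at its end, in the units of the state.
- r.get_state(): the state, without advancing time (a new reading comes with each control period).
- r.capture(name): name is "scene" or "side" or "wrist"; returns the picture (480x640x3 uint8, blue, green, red); there is no depth.
- r.camera_info(name): a dict with "fx", "fy", "cx", "cy" (pixels), "view" (4x4, takes a point from world to camera coordinates). Camera axes: x right, y up, looking along -z (the intrinsics and any distortion apply to the point x, -y, -z); pixel columns grow to the right and rows downward; lengths in m; the calibration is good to about 2 mm. A picture is of the moment at which its call begins: read the wrist's pose just before it. camera_info takes no time and is no camera call; for the wrist camera it gives the pose at the moment of the call.
- r.close_job(): hands the job in; it is judged then, once.
The state is a dict: "time_s": time; "joints": joint angles; "qd": joint speeds; "joint_torque": joint torques, N m; "tcp_pos": TCP position; "eef_rot": TCP orientation; "contact_force": force on the tool from outside, world axes, zero at the start; "moment": the same for the moment, N m; "gripper_width": finger opening in m; "gripper_force": force on a finger pad.
Only numpy, scipy, OpenCV 4.12 (cv2) and the standard library are available. Lean on these libraries where they do the work, as an engineer would, in place of code of your own. Each camera call takes 0.05 s, during which the arm holds its last target. There are 200 camera calls.

## Working session

There is one attempt and no reset: what is moved stays moved. The work goes in short steps, Python scripts to look and compute and a tool call to move; the robot and the scene stay as the last step left them, time stands still between calls to the robot, and variables do not carry over. Pictures are saved under pics/ and viewed, at most 10 in all, crops included, and the job is handed in when it is done.

Besides the shell and the picture viewer there is one more tool, called after ">>>" by a JSON object that holds its "method" and its "body". jog_arm: Moves the arm, as the interface text tells. Its arguments: {"type":"object","properties":{"deltas":{"type":"array"},"force":{"type":"number"}},"required":["deltas"]}

```bash
mkdir -p pics; python3 - <<'E'
from plant import r
import cv2,numpy as np
np.set_printoptions(precision=4,suppress=True)
print(r.get_state())
for n in("scene","side"):
    cv2.imwrite(f"pics/{n}0.png",r.capture(n)); print(n,r.camera_info(n))
print(r.tip_extent)
E
```

```text
{'time_s': 0.0, 'joints': array([-58.4353,  20.5918,   0.634 ,  -0.0211, -70.1369, -16.5073]), 'qd': array([ 0.012 , -0.1072,  0.0006, -0.0722,  0.0484, -0.0179]), 'joint_torque': array([  0.0016, -58.2716,  29.3047,   6.997 ,   0.0069,  -0.0002]), 'tcp_pos': array([ 0.1752, -0.6514,  0.2446]), 'eef_rot': array([ 179.9036,   -0.0079, -164.9498]), 'contact_force': array([-0.7362,  0.0136, -0.2033]), 'moment': array([0.006 , 0.0172, 0.0237]), 'gripper_force': 0.0, 'gripper_width': 0.0874698416880369}
scene {'fx': 521.81348517482, 'fy': 521.81348517482, 'cx': 313.8717380358015, 'cy': 246.38632398132572, 'view': array([[-0.5594, -0.8287, -0.0165,  0.2823],
       [ 0.3604, -0.2611,  0.8955, -0.263 ],
       [-0.7464,  0.495 ,  0.4448, -0.7269],
       [ 0.    ,  0.    ,  0.    ,  1.    ]])}
side {'fx': 541.2445315738337, 'fy': 541.2445315738337, 'cx': 315.80784905571636, 'cy': 235.96009510648554, 'view': array([[ 0.3362, -0.9418,  0.0022, -0.1716],
       [ 0.4221,  0.1528,  0.8936, -0.2728],
       [-0.8419, -0.2995,  0.4489, -0.6908],
       [ 0.    ,  0.    ,  0.    ,  1.    ]])}
0.019
```

View pics/scene0.png

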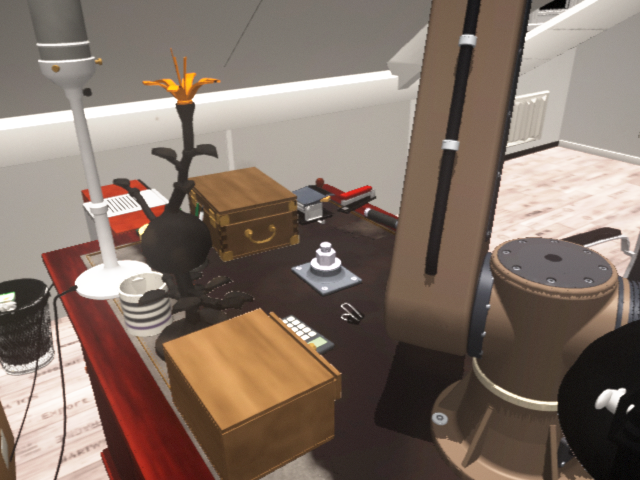

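View pics/side0.png

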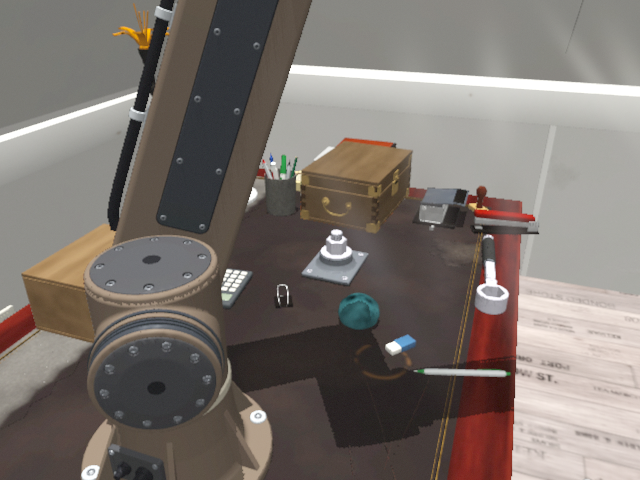

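The side view shows the wrench at the right edge (ring at about (491,297), grip to (488,240)), the nut at about (336,243) and the paperweight at (358,310). The scene view shows the nut at about (325,252), with the arm hiding the wrench's ring.

```bash
cat > h.py <<'E'
import numpy as np,cv2
np.set_printoptions(precision=4,suppress=True)
def ray(c,u,v):
    V=np.array(c["view"]);R=V[:3,:3];o=-R.T@V[:3,3]
    d=np.array([(u-c["cx"])/c["fx"],-(v-c["cy"])/c["fy"],-1.]);return o,R.T@d
def onz(c,u,v,z):
    o,d=ray(c,u,v);return o+d*(z-o[2])/d[2]
def tri(obs):
    A=np.zeros((3,3));b=np.zeros(3);L=[]
    for c,u,v in obs:
        o,d=ray(c,u,v);d=d/np.linalg.norm(d);P=np.eye(3)-np.outer(d,d);A+=P;b+=P@o;L.append((P,o))
    x=np.linalg.solve(A,b);return x,[np.linalg.norm(P@(x-o)) for P,o in L]
def proj(c,p):
    V=np.array(c["view"]);q=V[:3,:3]@np.array(p)+V[:3,3]
    return np.array([c["cx"]+c["fx"]*q[0]/-q[2],c["cy"]-c["fy"]*q[1]/-q[2]])
E
python3 - <<'E'
from plant import r
from h import *
s=r.camera_info("side");c=r.camera_info("scene")
for n,u,v,z in[("ring",491,292,.032),("grip",488,250,.013),("gripend",487,238,.013),("tube",336,233,.08),("weight",358,310,.02),("calc",235,285,.013),("clip",283,298,0)]:print(n,onz(s,u,v,z))
print(tri([(s,336,233),(c,325,244)]))
w=r.camera_info("wrist");print(w)
print(onz(w,320,240,0))
cv2.imwrite("pics/w0.png",r.capture("wrist"))
im=cv2.imread("pics/side0.png")[200:340,290:540];cv2.imwrite("pics/s0c.png",cv2.resize(im,None,fx=3,fy=3,interpolation=2))
E
```

```text
ring [ 0.4674 -0.3472  0.032 ]
grip [ 0.6683 -0.3315  0.013 ]
gripend [ 0.726  -0.3255  0.013 ]
tube [ 0.5066 -0.0435  0.08  ]
weight [ 0.3496 -0.1348  0.02  ]
calc [0.3605 0.1084 0.013 ]
clip [0.3684 0.014  0.    ]
(array([ 0.519 , -0.0401,  0.0762]), [np.float64(0.002324848241170476), np.float64(0.0023248482411704547)])
{'fx': 395.8143676592309, 'fy': 395.8143676592309, 'cx': 317.4034957026531, 'cy': 248.38638239470203, 'view': array([[-0.2599,  0.9656,  0.0018,  0.6739],
       [-0.9289, -0.2495, -0.2736,  0.0339],
       [-0.2638, -0.0728,  0.9618, -0.39  ],
       [ 0.    ,  0.    ,  0.    ,  1.    ]])}
[ 0.1998 -0.6414  0.    ]
```

View pics/w0.png

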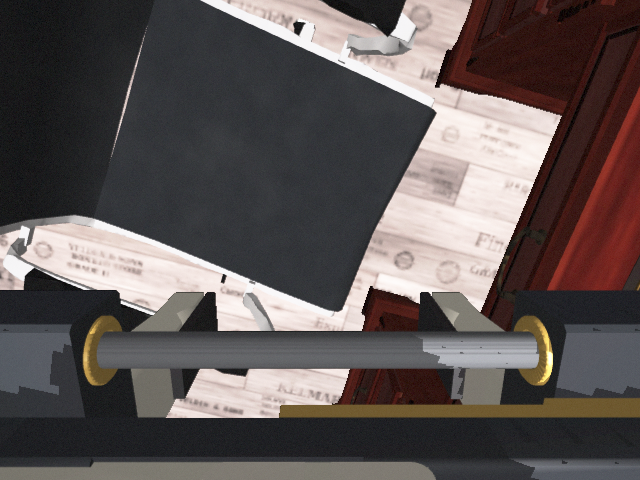

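The wrist camera is still over the floor. The rough positions are: nut axis (0.515,-0.04), wrench ring (0.467,-0.347) with the handle along +x. Next I move over the nut to look down on it.

>>> {"method": "jog_arm", "body": {"deltas": [[[1, 3.2, 4.8, 0.6, -0.022], [1, 3.2, 4.8, 0.6, -0.022], [1, 3.2, 4.8, 0.6, -0.022], [1, 3.2, 4.8, 0.6, -0.022], [1, 3.2, 4.8, 0.6, -0.022], [1, 3.2, 4.8, 0.6, -0.022], [1, 3.2, 4.8, 0.6, -0.022], [1, 3.2, 4.8, 0.6, -0.022]]]}}

```text
time_s: 1.15
tcp_pos: [0.432, -0.266, 0.2938]
eef_rot: [180.0, 0.0, -175.1]
contact_force: [0.9, -1.3, -0.6]
gripper_width: 0.0879
gripper_force: 0.0
```

>>> {"method": "jog_arm", "body": {"deltas": [[[1, 3.2, 4.8, 0, 0], [1, 3.2, 4.8, 0, 0], [1, 3.0, 4.5, 0, 0], [1, 0, 0, 0, 0], [1, 0, 0, 0, 0]]]}}

```text
time_s: 1.78
tcp_pos: [0.5251, -0.1266, 0.2932]
eef_rot: [180.0, -0.1, -175.0]
contact_force: [0.4, -0.9, 0.1]
gripper_width: 0.0875
gripper_force: 0.0
```

```bash
python3 - <<'E'
from plant import r
import cv2,pickle
s=r.get_state();c=r.camera_info("wrist");im=r.capture("wrist");cv2.imwrite("pics/w1.png",im);pickle.dump((c,im),open("w1.pkl","wb"))
print(s["tcp_pos"],s["eef_rot"],s["joints"],s["time_s"])
E
```

```text
[ 0.52508882 -0.12664048  0.29321094] [ 1.79999290e+02 -5.20414178e-02 -1.74979590e+02] [ 7.23743747e+00  6.18534563e+00 -1.19936379e+01 -2.86486208e-03
 -7.18729915e+01 -9.22161355e+01] 1.775
```

View pics/w1.png

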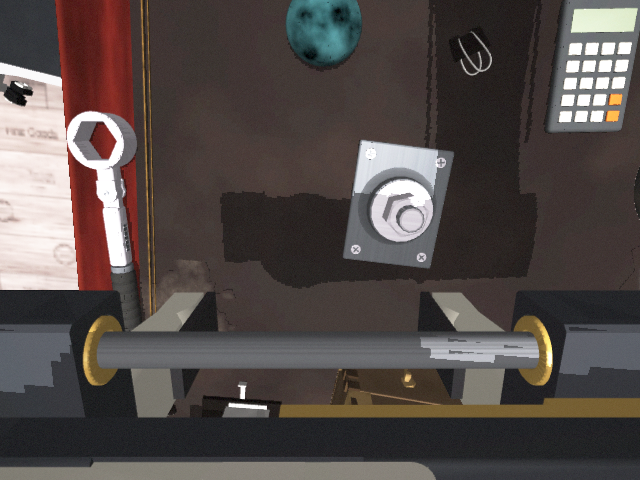

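The wrist view shows the nut at about (400,210), with the tube at (411,218), the wrench ring at (101,140), its shaft running to (122,268), and the paperweight at (325,25). Next, a closer look at the nut.

>>> {"method": "jog_arm", "body": {"deltas": [[[1, 0, 4.5, -3.5, 0], [1, 0, 4.5, -3.5, 0], [1, 0, 0, -1, 0], [1, 0, 0, 0, 0], [1, 0, 0, 0, 0]]]}}

```text
time_s: 2.45
tcp_pos: [0.5258, -0.0379, 0.2146]
eef_rot: [-180.0, 0.1, -175.1]
contact_force: [0.5, 0.3, -0.6]
gripper_width: 0.0877
gripper_force: 0.0
```

```bash
python3 - <<'E'
from plant import r
import cv2,pickle
from h import *
s=r.get_state();c=r.camera_info("wrist");im=r.capture("wrist");cv2.imwrite("pics/w2.png",im);pickle.dump((c,im),open("w2.pkl","wb"))
print(s["tcp_pos"],s["eef_rot"],s["time_s"])
u,v=proj(c,[.515,-.041,.06]);print(u,v)
u,v=int(u),int(v);x0,y0=max(u-100,0),max(v-75,0)
print(x0,y0)
cv2.imwrite("pics/w2c.png",cv2.resize(im[y0:y0+150,x0:x0+200],None,fx=4,fy=4,interpolation=2))
E
```

```text
[ 0.5258 -0.0379  0.2146] [-179.9949    0.0907 -175.1063] 2.45
314.24135010471144 222.11923157778057
214 147
```

View pics/w2c.png

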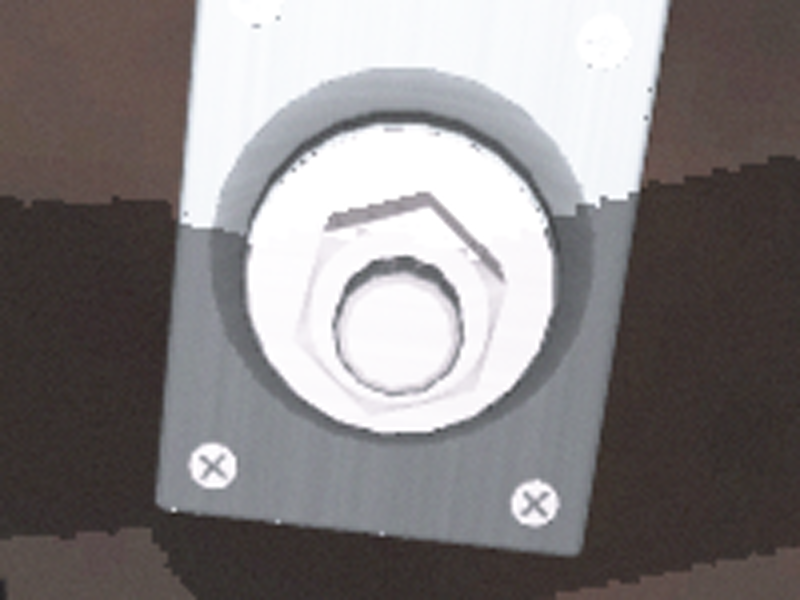

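The crop shows the washer disc centred near crop (401,277), the tube top at (398,333), and hexagon corners at about (327,230), (430,207), (503,280), (475,380), (375,413) and (297,335).

```bash
python3 - <<'E'
import pickle
from h import *
c,im=pickle.load(open("w2.pkl","rb"));c1,im1=pickle.load(open("w1.pkl","rb"))
f=lambda p:(214+p[0]/4,147+p[1]/4)
print("tube",onz(c,*f((398,333)),.08),"washer",onz(c,*f((401,277)),.037))
P=np.array([onz(c,*f(p),.0625)[:2] for p in[(327,230),(430,207),(503,280),(475,380),(375,413),(297,335)]])
print(P,P.mean(0))
d=P-P.mean(0);print(np.linalg.norm(d,axis=1),np.degrees(np.arctan2(d[:,1],d[:,0]))%60)
e=np.roll(P,-1,0)-P;print(np.linalg.norm(e,axis=1),np.degrees(np.arctan2(e[:,1],e[:,0]))%60)
print("base edges",[onz(c,*f(p),.037) for p in((330,215),(430,193),(503,270))])
# gradient-based refine: print line fits of dark band
g=im[147:297,214:414].copy()
print(g[45:75,75:130].min(axis=2)[::3,::4])
cl=cv2.createCLAHE(8,(4,4)).apply(cv2.cvtColor(im,cv2.COLOR_BGR2GRAY))
a=cl[185:260,280:350]
# wrench crop of w1 and nut contrast
b=im1[90:300,50:170]
A=cv2.resize(a,(560,600),interpolation=2);g=im[185:260,280:350].min(axis=2).astype(float);g=np.clip((g-190)*255/65,0,255).astype(np.uint8)
cv2.imwrite("pics/w2d.png",cv2.resize(g,(560,600),interpolation=2))
E
```

```text
tube [ 0.5166 -0.0412  0.08  ] washer [ 0.5151 -0.0412  0.037 ]
[[ 0.5024 -0.0558]
 [ 0.4965 -0.0372]
 [ 0.5089 -0.0224]
 [ 0.5286 -0.0257]
 [ 0.5368 -0.0441]
 [ 0.5228 -0.06  ]] [ 0.516  -0.0409]
[0.0202 0.0199 0.0198 0.0197 0.021  0.0203] [47.5772 49.259  50.8605 50.1368 51.0271 49.4674]
[0.0195 0.0193 0.02   0.0201 0.0212 0.0208] [47.5483 49.8683 50.3445 53.8284 48.5348 48.2883]
base edges [array([ 0.5037, -0.0564,  0.037 ]), array([ 0.4976, -0.0368,  0.037 ]), array([ 0.5119, -0.0207,  0.037 ])]
[[255 255 255 255 255 255 255 255 255 255 255 255 255 255]
 [255 255 255 255 255 255 255 235 185 255 255 255 255 255]
 [255 255 255 255 234 160 146 158 179 255 255 255 255 255]
 [255 255 159 160 158 185 252 255 255 157 255 255 255 255]
 [255 252 196 255 232 255 255 255 255 255 159 255 255 255]
 [252 251 238 247 251 251 250 254 255 255 242 205 250 250]
 [251 238 246 251 251 249 248 249 252 250 241 168 247 249]
 [253 230 251 252 187 119 107 110 110 250 248 212 143 249]
 [252 245 252 184 111 214 224 202 121 196 250 248 225 248]
 [252 251 250 110 232 252 251 251 224 102 250 251 238 248]]
```

View pics/w2d.png

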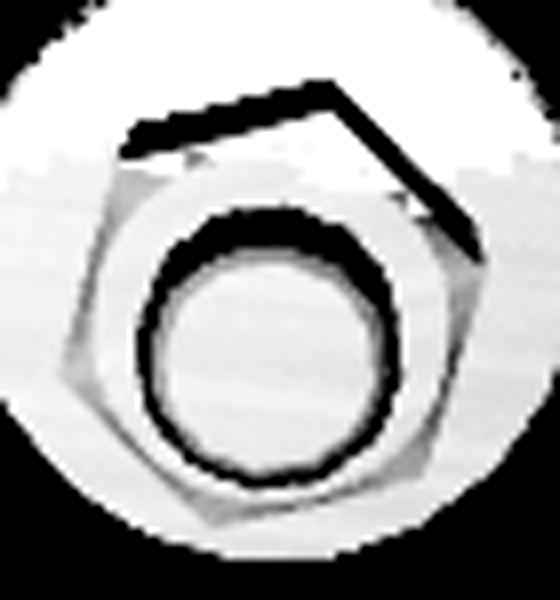

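The stretched crop shows the corners of the hexagon's upper rim at (118,160), (332,108), (485,262), (425,478), (215,525) and (63,372).

```bash
python3 - <<'E'
import pickle
from h import *
c,im=pickle.load(open("w2.pkl","rb"));c1,im1=pickle.load(open("w1.pkl","rb"))
f=lambda p:(280-.44+p[0]/8,185-.44+p[1]/8)
P=np.array([onz(c,*f(p),.0625)[:2] for p in[(118,160),(332,108),(485,262),(425,478),(215,525),(63,372)]])
print(P.mean(0));d=P-P.mean(0);print(np.linalg.norm(d,axis=1),np.degrees(np.arctan2(d[:,1],d[:,0]))%60)
print("tube",onz(c,*f((272,360)),.08))
e=P[[0,1,2]]-P[[3,4,5]];print("diag",np.degrees(np.arctan2(e[:,1],e[:,0]))%60)
# height check: tube top centre in w1
g=im1[195:240,385:435].min(axis=2);cv2.imwrite("pics/w1n.png",cv2.resize(g,(500,450),interpolation=2))
circ=cv2.HoughCircles(cv2.resize(g,None,fx=4,fy=4,interpolation=2),cv2.HOUGH_GRADIENT,1,200,param1=120,param2=20,minRadius=40,maxRadius=75);print(circ)
for p in circ[0][:1]:
    u,v=385+p[0]/4,195+p[1]/4;print(u,v,tri([(c1,u,v),(c,*f((272,360)))]))
# wrench: bright mask in w1
hsv=cv2.cvtColor(im1,cv2.COLOR_BGR2HSV)
m=((hsv[...,1]<40)&(hsv[...,2]>120)).astype(np.uint8);m[:, :64]=0;m[:,150:]=0;m[290:]=0;m[:100]=0
n,l,st,ce=cv2.connectedComponentsWithStats(m);print(st[st[:,4]>100],ce[st[:,4]>100])
E
```

```text
[ 0.5163 -0.0413]
[0.0208 0.0207 0.0205 0.0211 0.0208 0.0204] [48.3495 49.5224 50.4251 48.0071 49.3233 49.197 ]
tube [ 0.5161 -0.0412  0.08  ]
diag [48.1771 49.4224 49.8127]
[[[106.5 101.5  47.6]]]
411.625 220.375 (array([ 0.5168, -0.0411,  0.0787]), [np.float64(0.00044863765176584496), np.float64(0.0004486376517658861)])
[[     0      0    640    480 302166]
 [    64    111     69    179   4889]] [[323.2333 240.264 ]
 [ 94.6652 192.3342]]
```

The nut axis measures (0.516,-0.041), the corner radius is 20.7 mm as expected, and the corners lie at 49.1° (mod 60). The tube top triangulates to 0.079 m, close to the 80 mm given. The wrench's fitting yaws are therefore 19.1+60k, and I choose -40.9. Next I measure the wrench.

>>> {"method": "jog_arm", "body": {"deltas": [[[1, 0.6, -5, 0, 0], [1, 0.6, -5, 0, 0], [1, 0.6, -5, 0, 0], [1, 0.6, -5, 0, 0], [1, 0.6, -5, 0, 0], [1, 0.4, -4.2, 0, 0], [1, 0, 0, 0, 0], [1, 0, 0, 0, 0]]]}}

```text
time_s: 3.5
tcp_pos: [0.5589, -0.3295, 0.2139]
eef_rot: [-180.0, 0.0, -175.1]
contact_force: [-0.2, -0.2, -0.7]
gripper_width: 0.0873
gripper_force: 0.0
```

```bash
python3 - <<'E'
from plant import r
import cv2,pickle
from h import *
s=r.get_state();c=r.camera_info("wrist");im=r.capture("wrist");cv2.imwrite("pics/w3.png",im);pickle.dump((c,im),open("w3.pkl","wb"))
print(s["tcp_pos"],s["eef_rot"],s["time_s"])
E
```

```text
[ 0.5589 -0.3295  0.2139] [-179.9984    0.0198 -175.1231] 3.5
```

View pics/w3.png

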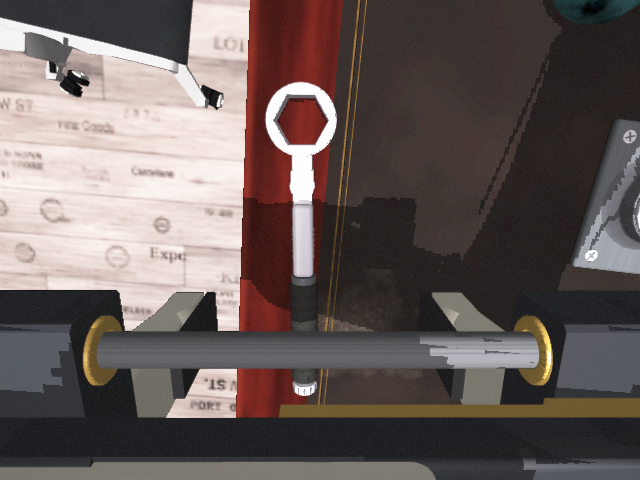

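The picture shows the ring at (301,118), the bar at (303, 205–276) and the grip down to about (304,380). Next come the fits.

```bash
python3 - <<'E'
import pickle
from h import *
R={}
for k,(x0,x1,y0,y1),(b0,b1) in(("w1",(66,150,95,290),(208,262)),("w3",(262,340,70,290),(207,272))):
    c,im=pickle.load(open(k+".pkl","rb"))
    hsv=cv2.cvtColor(im,cv2.COLOR_BGR2HSV)
    m=((hsv[...,1]<70)&(hsv[...,2]>130)).astype(np.uint8);q=np.zeros_like(m);q[y0:y1,x0:x1]=m[y0:y1,x0:x1]
    if k=="w3": q[:, :264]=0
    n,l,st,ce=cv2.connectedComponentsWithStats(q);i=1+np.argmax(st[1:,4]);q=(l==i).astype(np.uint8)
    cs,h=cv2.findContours(q,cv2.RETR_CCOMP,cv2.CHAIN_APPROX_NONE)
    # ring: outer contour's upper part; hole
    holes=[a for a,hh in zip(cs,h[0]) if hh[3]>=0 and cv2.contourArea(a)>200]
    o=max(cs,key=cv2.contourArea)[:,0];top=o[o[:,1]<o[:,1].min()+ (45 if k=="w1" else 55)]
    el=cv2.fitEllipse(top);M=cv2.moments(holes[0]) if holes else None
    print(k,st[i],"ell",el,"hole",None if M is None else(M["m10"]/M["m00"],M["m01"]/M["m00"],M["m00"]))
    B=np.array([(v,np.nonzero(q[v])[0].mean(),q[v].sum()) for v in range(b0,b1)])
    p=np.polyfit(B[:,0],B[:,1],1);print("bar width",B[:,2].mean(),np.std(np.polyval(p,B[:,0])-B[:,1]))
    R[k]=(c,el[0],p,b0,b1)
    # axis line: bar centre on top face z=.023
    a=onz(c,np.polyval(p,b0),b0,.023);b=onz(c,np.polyval(p,b1),b1,.023);d=b-a
    print("bar line",a,b,"yaw",np.degrees(np.arctan2(d[1],d[0])),"ring z.032",onz(c,*el[0],.032))
x,e=tri([(R[k][0],*R[k][1]) for k in R]);print("ring top",x,e)
# bar end (grip/bar junction) height
E
```

```text
w1 [  66  111   61  179 4198] ell ((94.5043716430664, 139.815673828125), (58.00323486328125, 60.39269256591797), 2.9320569038391113) hole (94.71439842209072, 140.16265614727152, 1267.5)
bar width 25.962962962962962 0.7733074415227679
bar line [ 0.5432 -0.3522  0.023 ] [ 0.6028 -0.3555  0.023 ] yaw -3.1297642531889647 ring z.032 [ 0.4739 -0.3487  0.032 ]
w3 [ 265   82   72  195 4671] ell ((300.6099548339844, 118.64326477050781), (70.37237548828125, 73.56785583496094), 172.47836303710938) hole (300.55640902544405, 119.16578652584413, 2083.0)
bar width 19.83076923076923 0.1746543308589562
bar line [ 0.5437 -0.3433  0.023 ] [ 0.6012 -0.3385  0.023 ] yaw 4.745486111683855 ring z.032 [ 0.4737 -0.3495  0.032 ]
ring top [ 0.4738 -0.3495  0.0304] [np.float64(0.00017451048555946686), np.float64(0.0001745104855595077)]
```

The ring's top is at (0.474,-0.3495) and triangulates to z 0.030, so the wrench lies on the desk at z 0. Its yaw is 4.9°, which the tool already matches. The shank is at (0.5545,-0.3425), so I descend there.

>>> {"method": "jog_arm", "body": {"deltas": [[[0.2, -0.45, -1.3, -3, 0], [0.2, 0, 0, -5, 0], [0.2, 0, 0, -5, 0], [0.2, 0, 0, -3, 0], [0.2, 0, 0, -1.5, 0], [0.2, 0, 0, 0, 0], [0.2, 0, 0, 0, 0]]]}}

```text
time_s: 4.42
tcp_pos: [0.556, -0.3419, 0.0402]
eef_rot: [-179.9, 0.1, -175.0]
contact_force: [0.1, -0.2, 0.5]
gripper_width: 0.0528
gripper_force: 0.0
```

>>> {"method": "jog_arm", "body": {"deltas": [[[0.2, -0.1, -0.05, -1.2, 0], [0.2, 0, 0, -0.5, 0], [-1, 0, 0, 0, 0], [-1, 0, 0, 0, 0], [-1, 0, 0, 0, 0], [-1, 0, 0, 0, 0], [-1, 0, 0, 0, 0], [-1, 0, 0, 0, 0]]], "force": 40}}

```text
time_s: 5.42
tcp_pos: [0.554, -0.3424, 0.0218]
eef_rot: [-180.0, 0.0, -175.0]
contact_force: [0.6, -0.2, 1.6]
gripper_width: 0.0176
gripper_force: 40.0
```

The bar is gripped at 17.6 mm. Next I lift it and turn.

>>> {"method": "jog_arm", "body": {"deltas": [[[-1, 0, 0, 1, 0], [-1, 0, 0, 3, 0], [-1, 0, 0, 4.5, 0], [-1, 0, 0, 4.5, -0.1], [-1, 0, 1, 0, -0.15], [-1, 0, 2, 0, -0.15], [-1, 0, 2, 0, -0.15], [-1, 0.3, 3, 0, -0.15]]]}}

```text
time_s: 6.42
tcp_pos: [0.556, -0.2618, 0.1515]
eef_rot: [-180.0, -0.1, 144.5]
contact_force: [-0.1, 0.8, -3.5]
gripper_width: 0.0177
gripper_force: 40.0
```

>>> {"method": "jog_arm", "body": {"deltas": [[[-1, 0.5, 4, 0, -0.1], [-1, 0.5, 4, 0, 0], [-1, 0.5, 4, 0, 0], [-1, 0.5, 3, 0, 0], [-1, 0, 1, 0, 0], [-1, 0, 0, 0, 0], [-1, 0, 0, 0, 0]]]}}

```text
time_s: 7.3
tcp_pos: [0.5765, -0.1031, 0.1515]
eef_rot: [-180.0, -0.0, 139.1]
contact_force: [0.2, 0.3, -3.4]
gripper_width: 0.0176
gripper_force: 40.0
```

```bash
python3 - <<'E'
from plant import r
import cv2,pickle
from h import *
s=r.get_state();c=r.camera_info("wrist");im=r.capture("wrist");cv2.imwrite("pics/w4.png",im);pickle.dump((c,im),open("w4.pkl","wb"))
print(s["tcp_pos"],s["eef_rot"],s["joints"],s["contact_force"],s["time_s"],proj(c,[.516,-.041,.08]),proj(c,[.516,-.041,.0625]))
E
```

```text
[ 0.5765 -0.1031  0.1515] [-179.9835   -0.0143  139.099 ] [   8.9826   16.6845  -18.101    -0.0004  -55.2364 -139.8834] [ 0.2145  0.2566 -3.3872] 7.3 [332.1856 110.3925] [331.0097 112.4031]
```

View pics/w4.png

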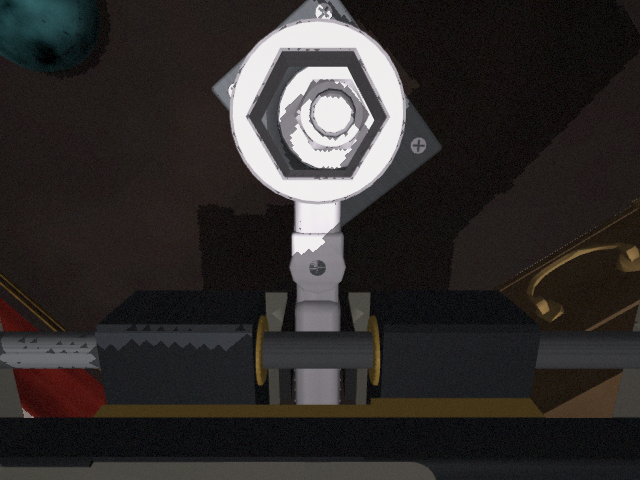

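The picture shows the ring's circle centred at about (318,112), with its hexagon hole and the tube inside it at (333,112). Next I measure the ring in the hand.

```bash
python3 - <<'E'
import pickle
from h import *
c,im=pickle.load(open("w4.pkl","rb"))
g=im.min(axis=2)
m=((g>190)).astype(np.uint8)
n,l,st,ce=cv2.connectedComponentsWithStats(m);i=l[60,240] or l[112,240];print(st[i])
q=(l==i).astype(np.uint8)
cs,h=cv2.findContours(q,cv2.RETR_CCOMP,cv2.CHAIN_APPROX_NONE)
o=max(cs,key=cv2.contourArea)[:,0];t=o[(o[:,1]<188)&(o[:,1]>18)];el=cv2.fitEllipse(t);print(el)
z=.1617
C=onz(c,*el[0],z);P=np.array([onz(c,*p,z) for p in t]);rr=np.linalg.norm((P-C)[:,:2],axis=1);print("ring",C,"radius",rr.mean(),rr.std())
A=np.c_[2*P[:,:2],np.ones(len(P))];s=np.linalg.lstsq(A,(P[:,:2]**2).sum(1),rcond=None)[0];print("circle fit",s[:2],np.sqrt(s[2]+s[:2]@s[:2]))
hole=max([a for a,hh in zip(cs,h[0]) if hh[3]>=0],key=cv2.contourArea)
M=cv2.moments(hole);print("hole c",onz(c,M["m10"]/M["m00"],M["m01"]/M["m00"],z),cv2.contourArea(hole))
ap=cv2.approxPolyDP(hole,6,True)[:,0];print(ap)
if len(ap)==6:
    H=np.array([onz(c,*p,z)[:2] for p in ap]);d=H-H.mean(0);print(H.mean(0),np.linalg.norm(d,axis=1),np.degrees(np.arctan2(d[:,1],d[:,0]))%60)
# nut tube again here
gg=cv2.resize(g[85:140,305:360],None,fx=4,fy=4,interpolation=2)
ci=cv2.HoughCircles(gg,cv2.HOUGH_GRADIENT,1,300,param1=100,param2=20,minRadius=70,maxRadius=110);print(ci)
if ci is not None:
    p=ci[0][0];print("tube",onz(c,305+p[0]/4,85+p[1]/4,.08),p[2]/4)
E
```

```text
[ 232   21  171  181 9834]
((317.3636474609375, 111.02743530273438), (169.65481567382812, 179.3232879638672), 0.061486952006816864)
ring [ 0.5149 -0.0499  0.1617] radius 0.025736090074132727 0.0008966639098510889
circle fit [ 0.516  -0.0509] 0.026078725556951246
hole c [ 0.5153 -0.0503  0.1617] 14503.5
[[280  47]
 [357  49]
 [390 117]
 [351 180]
 [283 180]
 [246 119]]
[ 0.5164 -0.051 ] [0.0226 0.0223 0.0222 0.0219 0.0222 0.0221] [48.6608 47.9714 49.2901 48.2244 48.8562 50.4554]
[[[112.5 112.5  90.5]]]
tube [ 0.5173 -0.0415  0.08  ] 22.625
```

```bash
python3 - <<'E'
import pickle
from h import *
from scipy.optimize import least_squares
c,im=pickle.load(open("w4.pkl","rb"))
g=im.min(axis=2)
for th in(120,190):
    m=(g>th).astype(np.uint8);m=cv2.morphologyEx(m,cv2.MORPH_OPEN,np.ones((3,3)))
    n,l,st,ce=cv2.connectedComponentsWithStats(m);i=l[112,240];q=(l==i).astype(np.uint8)
    cs,_=cv2.findContours(q,cv2.RETR_EXTERNAL,cv2.CHAIN_APPROX_NONE)
    o=cv2.convexHull(max(cs,key=cv2.contourArea))[:,0]
    t=o[(o[:,1]<150)&(np.hypot(o[:,0]-317,o[:,1]-111)<95)].astype(float)
    a=np.radians(-40.9)
    def res(x,R=.0275):
        C=x[:3];X=np.array([np.cos(a)*np.cos(x[3]),np.sin(a)*np.cos(x[3]),-np.sin(x[3])]);Y=np.array([-np.sin(a),np.cos(a),0]);N=np.cross(X,Y)
        f=lambda p:(lambda o,d:o+d*(N@(C-o))/(N@d)-C)(*ray(c,*p))
        outer=[np.linalg.norm(f(p))-R for p in t]
        hexa=[]
        for p in[(280,47),(357,48),(390,117),(353,180),(282,180),(246,119)]:
            e=f(p);hexa.append(np.linalg.norm(e)-.0232)
        return np.array(outer+list(np.array(hexa)*3))
    s=least_squares(res,[.515,-.05,.16,0.]);print(th,len(t),s.x,np.degrees(s.x[3]),np.sqrt((s.fun**2).mean()),s.fun[-6:]/3)
E
```

```text
120 23 [ 0.5165 -0.0511  0.1578  0.1376] 7.88663206652849 0.0003842916145287738 [-0.0001 -0.0001 -0.0003 -0.      0.0001 -0.0004]
190 38 [ 0.5161 -0.0509  0.1562  0.0196] 1.123667481369199 0.00022838003108029066 [ 0.0002  0.0002  0.      0.0001  0.0002 -0.0002]
```

>>> {"method": "jog_arm", "body": {"deltas": [[[-1, 0.03, 0.95, 0, 0], [-1, 0, 0, -2, 0], [-1, 0, 0, -1.5, 0], [-1, 0, 0, -0.5, 0], [-1, 0, 0, 0, 0], [-1, 0, 0, 0, 0]]]}}

```text
time_s: 8.1
tcp_pos: [0.5776, -0.0928, 0.1121]
eef_rot: [180.0, 0.0, 139.1]
contact_force: [-0.3, -0.1, -3.9]
gripper_width: 0.0175
gripper_force: 40.0
```

```bash
python3 - <<'E'
from plant import r
import cv2,pickle
from h import *
s=r.get_state();c=r.camera_info("wrist");im=r.capture("wrist");pickle.dump((c,im),open("w5.pkl","wb"))
print(s["tcp_pos"],s["eef_rot"],s["contact_force"],s["time_s"])
g=im[0:225,190:460].min(axis=2).astype(float)
cv2.imwrite("pics/w5.png",cv2.resize(im[0:225,190:460],None,fx=2.6,fy=2.6,interpolation=2))
E
```

```text
[ 0.5776 -0.0928  0.1121] [179.9674   0.0405 139.1394] [-0.2764 -0.0823 -3.9421] 8.1
```

View pics/w5.png

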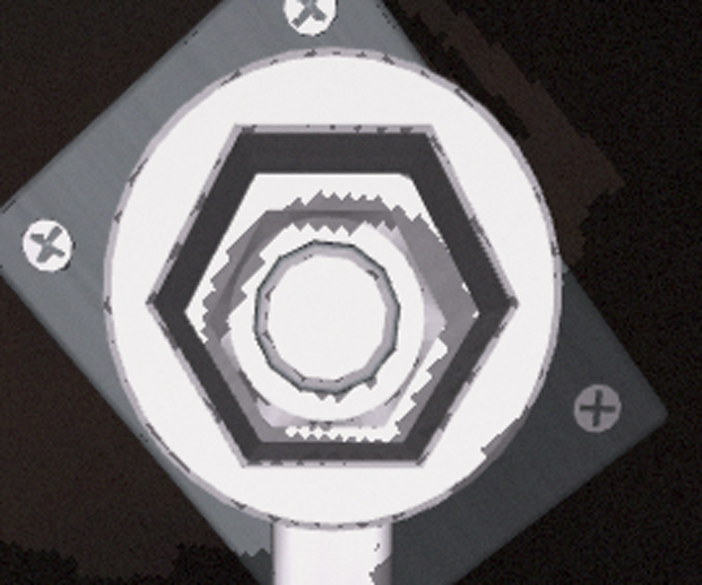

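The crop shows the ring's upper hexagon corners at (238,126), (430,126), (517,303), (422,465), (245,465) and (148,302). The lower rim shows at (253,174), (412,174), (478,310) and (185,308), and the tube is centred at (326,317).

```bash
python3 - <<'E'
import pickle
from h import *
c,im=pickle.load(open("w5.pkl","rb"))
f=lambda p:(190-.3+p[0]/2.6,-.3+p[1]/2.6)
H=np.array([onz(c,*f(p),.1223) for p in[(238,126),(430,126),(517,303),(422,465),(245,465),(148,302)]])[:,:2]
d=H-H.mean(0);print("top hex",H.mean(0),np.linalg.norm(d,axis=1),np.degrees(np.arctan2(d[:,1],d[:,0]))%60)
L=np.array([onz(c,*f(p),.0933) for p in[(253,174),(412,174),(478,310),(185,308)]])[:,:2]
print("low L-R mid",L[2:].mean(0),np.linalg.norm(L[2]-L[3]),"from upper pair:",L[:2].mean(0)+np.array([np.cos(np.radians(-40.9)),np.sin(np.radians(-40.9))])*.0186, np.linalg.norm(L[0]-L[1]))
print("outer c",onz(c,*f((333,288)),.1223))
print("tube",onz(c,*f((326,317)),.08))
for z in(.0625,.064):
  print("nut top bright disc",onz(c,*f((325,325)),z))
E
```

```text
top hex [ 0.5172 -0.0406] [0.0218 0.0219 0.0217 0.0219 0.0219 0.0219] [48.7906 49.2201 49.0583 49.0753 49.3455 48.964 ]
low L-R mid [ 0.5167 -0.0404] 0.042561989222125 from upper pair: [ 0.5172 -0.0407] 0.02233365067594663
outer c [ 0.5159 -0.0396  0.1223]
tube [ 0.5167 -0.0415  0.08  ]
nut top bright disc [ 0.5171 -0.0422  0.0625]
nut top bright disc [ 0.5171 -0.0422  0.064 ]
```

The ring is 1 mm off in y and its yaw matches to 0.1°. I shift by -1 mm and lower in slow steps.

>>> {"method": "jog_arm", "body": {"deltas": [[[-1, -0.03, -0.1, 0, 0], [-1, 0, 0, -1, 0], [-1, 0, 0, -1, 0], [-1, 0, 0, -0.3, 0], [-1, 0, 0, -0.2, 0], [-1, 0, 0, -0.2, 0], [-1, 0, 0, -0.1, 0], [-1, 0, 0, 0, 0]]]}}

```text
time_s: 9.15
tcp_pos: [0.5769, -0.0938, 0.0836]
eef_rot: [180.0, 0.0, 139.1]
contact_force: [-0.2, -1.0, -3.7]
gripper_width: 0.0178
gripper_force: 40.0
```

>>> {"method": "jog_arm", "body": {"deltas": [[[-1, 0, 0, -0.15, 0], [-1, 0, 0, -0.15, 0], [-1, 0, 0, -0.15, 0], [-1, 0, 0, -0.15, 0], [-1, 0, 0, 0, 0]]]}}

```text
time_s: 9.78
tcp_pos: [0.5767, -0.0938, 0.0774]
eef_rot: [-180.0, -0.0, 139.1]
contact_force: [-0.8, -0.1, -3.4]
gripper_width: 0.018
gripper_force: 40.0
```

It slides on freely and is about 9 mm over the nut.

>>> {"method": "jog_arm", "body": {"deltas": [[[-1, 0, 0, -0.3, 0], [-1, 0, 0, -0.3, 0], [-1, 0, 0, -0.3, 0], [-1, 0, 0, -0.3, 0], [-1, 0, 0, -0.2, 0], [-1, 0, 0, 0, 0]]]}}

```text
time_s: 10.52
tcp_pos: [0.5767, -0.0938, 0.0633]
eef_rot: [-180.0, -0.0, 139.1]
contact_force: [0.4, -1.0, -3.7]
gripper_width: 0.0178
gripper_force: 40.0
```

Underside at about 0.0415, so 4.5 mm remain.

>>> {"method": "jog_arm", "body": {"deltas": [[[-1, 0, 0, -0.15, 0], [-1, 0, 0, -0.15, 0], [-1, 0, 0, -0.05, 0], [-1, 0, 0, 0, 0], [-1, 0, 0, 0, 0]]]}}

```text
time_s: 11.15
tcp_pos: [0.5769, -0.0938, 0.0601]
eef_rot: [180.0, 0.0, 139.1]
contact_force: [-0.2, 0.0, -4.3]
gripper_width: 0.0178
gripper_force: 40.0
```

>>> {"method": "jog_arm", "body": {"deltas": [[[-1, 0, 0, -0.05, 0], [-1, 0, 0, -0.05, 0], [-1, 0, 0, 0, 0]]]}}

```text
time_s: 11.52
tcp_pos: [0.5768, -0.0938, 0.059]
eef_rot: [-180.0, -0.0, 139.1]
contact_force: [0.0, -1.0, -4.6]
gripper_width: 0.0174
gripper_force: 40.0
```

>>> {"method": "jog_arm", "body": {"deltas": [[[-1, 0, 0, -0.05, 0], [-1, 0, 0, -0.05, 0], [-1, 0, 0, 0, 0]]]}}

```text
time_s: 11.9
tcp_pos: [0.577, -0.0938, 0.0584]
eef_rot: [180.0, 0.0, 139.1]
contact_force: [-1.0, -0.1, -0.8]
gripper_width: 0.0178
gripper_force: 40.0
```

The wrist force fell by 3 N at underside z ≈ 0.037, so the ring is seated on the washer. I let go and rise.

>>> {"method": "jog_arm", "body": {"deltas": [[[-0.2, 0, 0, 0, 0], [0.3, 0, 0, 0, 0], [0.3, 0, 0, 0, 0], [0.3, 0, 0, 0, 0], [0.3, 0, 0, 1.5, 0], [0.3, 0, 0, 4, 0], [1, 0, 0, 4, 0]]]}}

```text
time_s: 12.78
tcp_pos: [0.5768, -0.0939, 0.155]
eef_rot: [-180.0, 0.0, 139.1]
contact_force: [0.6, 0.2, -0.2]
gripper_width: 0.0623
gripper_force: 0.0
```

>>> {"method": "jog_arm", "body": {"deltas": [[[1, 1.5, -1.5, 1.5, 0], [1, 2, -2, 0, 0], [1, 2, -2, 0, 0], [1, 0, 0, 0, 0], [1, 0, 0, 0, 0]]]}}

```text
time_s: 13.4
tcp_pos: [0.6314, -0.1487, 0.1685]
eef_rot: [180.0, -0.0, 139.1]
contact_force: [0.1, 0.1, 0.5]
gripper_width: 0.0876
gripper_force: 0.0
```

```bash
python3 - <<'E'
from plant import r
import cv2,pickle
from h import *
s=r.get_state();c=r.camera_info("wrist");im=r.capture("wrist");pickle.dump((c,im),open("w6.pkl","wb"))
cv2.imwrite("pics/w6.png",im)
print(s["tcp_pos"],s["eef_rot"],s["contact_force"],s["time_s"])
sd=r.camera_info("side")
for u,v in((418,222),(445,222),(475,232),(536,232)):print(onz(sd,u,v,0))
sc=r.capture("scene");si=r.capture("side");cv2.imwrite("pics/side6.png",si);cv2.imwrite("pics/scene6.png",sc)
E
```

```text
[ 0.6314 -0.1487  0.1685] [179.9974  -0.0068 139.1144] [0.0764 0.1333 0.4709] 13.4
[ 0.7851 -0.1631  0.    ]
[ 0.8072 -0.2243  0.    ]
[ 0.7757 -0.2972  0.    ]
[ 0.8239 -0.4304  0.    ]
```

View pics/w6.png

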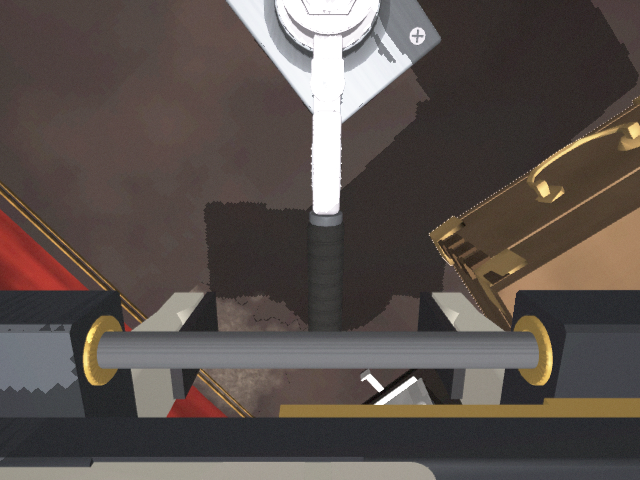

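The wrench sits on the nut, its straight handle running along column 326 from the ring (327,5) to the grip (326,335). The chest corner is at about (432,236).

```bash
python3 - <<'E'
import pickle
from h import *
c,im=pickle.load(open("w6.pkl","rb"))
print("chest corner",onz(c,432,236,.127),onz(c,432,236,0))
g=im.min(axis=2);q=(g>150).astype(np.uint8)
n,l,st,ce=cv2.connectedComponentsWithStats(q);b=l==l[180,326]
B=np.array([(v,np.nonzero(b[v,290:360])[0].mean()+290,b[v,290:360].sum()) for v in range(130,205)])
p=np.polyfit(B[:,0],B[:,1],1);print(B[::20],p)
for z0,z1 in((.045,.035),(.055,.05)):
    a=onz(c,np.polyval(p,130),130,z0);e=onz(c,np.polyval(p,204),204,z1);d=e-a
    print(a,e,"yaw",np.degrees(np.arctan2(d[1],d[0])),"len",np.linalg.norm(a[:2]-[.5165,-.0413]),"yaw from axis",np.degrees(np.arctan2(e[1]+.0413,e[0]-.5165)))
# grip dark edge columns at rows
for v in(240,270,300): print(v,g[v,295:360:3])
# bar/grip junction (R=140mm) at row 222: height from R
for z in(.02,.03,.04,.05):
    e=onz(c,326,224,z);print(z,np.linalg.norm(e[:2]-[.5165,-.0413]))
E
```

```text
chest corner [ 0.6447 -0.0893  0.127 ] [ 0.6936 -0.0813  0.    ]
[[130.  326.5  28. ]
 [150.  326.   29. ]
 [170.  325.5  30. ]
 [190.  326.   27. ]] [ -0.008  327.3374]
[ 0.5764 -0.0936  0.045 ] [ 0.6135 -0.1256  0.035 ] yaw -40.734762862236664 len 0.07955748765641753 yaw from axis -40.98987428509906
[ 0.5764 -0.0939  0.055 ] [ 0.6114 -0.1242  0.05  ] yaw -40.859375270969785 len 0.0796999703071794 yaw from axis -41.14364836935644
240 [44 49 44 47 44 47 52 54 53 60 57 59 56 56 47 41 38 44 41 48 47 43]
270 [44 45 42 43 42 48 51 52 52 56 58 55 52 48 57 49 42 45 39 47 41 45]
300 [39 43 36 42 41 47 54 48 53 55 48 54 55 53 51 48 39 41 41 41 43 42]
0.02 0.14590780283281501
0.03 0.1437237222965239
0.04 0.1415400115202
0.05 0.13935668788619257
```

Handle yaw is -41°. I'll straddle the grip with open fingers, so that the chest-side finger will push it while the hand stays clear of the chest.

>>> {"method": "jog_arm", "body": {"deltas": [[[1, 1.1, -1.3, 0, -0.175], [1, 1.0, -1.3, 0, -0.175], [1, 1.0, -1.3, 0, -0.175], [1, 0, 0, -3, 0], [1, 0, 0, -3, 0], [1, 0, 0, -2, 0], [1, 0, 0, 0, 0], [1, 0, 0, 0, 0]]]}}

```text
time_s: 14.55
tcp_pos: [0.6634, -0.1876, 0.0892]
eef_rot: [179.9, 0.0, 109.1]
contact_force: [0.7, 0.3, 0.1]
gripper_width: 0.0878
gripper_force: 0.0
```

>>> {"method": "jog_arm", "body": {"deltas": [[[1, 0, 0, -1.5, 0], [1, 0, 0, -1.5, 0], [1, 0, 0, -1.5, 0], [1, 0, 0, -1.0, 0], [1, 0, 0, -0.4, 0], [1, 0, 0, 0, 0], [1, 0, 0, 0, 0]]]}}

```text
time_s: 15.42
tcp_pos: [0.6632, -0.1878, 0.0296]
eef_rot: [180.0, 0.0, 109.1]
contact_force: [0.3, 0.1, -0.3]
gripper_width: 0.0874
gripper_force: 0.0
```

>>> {"method": "jog_arm", "body": {"deltas": [[[1, -0.3, -0.4, 0, 0], [1, -0.3, -0.4, 0, 0], [1, -0.3, -0.4, 0, 0], [1, -0.3, -0.4, 0, 0], [1, 0, 0, 0, 0]]]}}

```text
time_s: 16.05
tcp_pos: [0.6506, -0.2042, 0.0291]
eef_rot: [-180.0, -0.0, 109.0]
contact_force: [1.6, 1.6, 0.6]
gripper_width: 0.088
gripper_force: 0.6
```

Contact is made at about 2 N, matching the nut's drag. I continue along the arc.

>>> {"method": "jog_arm", "body": {"deltas": [[[1, -0.33, -0.38, 0, 0], [1, -0.34, -0.37, 0, 0], [1, -0.34, -0.37, 0, 0], [1, -0.35, -0.36, 0, 0], [1, 0, 0, 0, 0]]]}}

```text
time_s: 16.68
tcp_pos: [0.6369, -0.219, 0.0291]
eef_rot: [-180.0, 0.0, 109.0]
contact_force: [1.0, 1.8, 0.6]
gripper_width: 0.0875
gripper_force: 0.5
```

>>> {"method": "jog_arm", "body": {"deltas": [[[1, -0.36, -0.35, 0, 0], [1, -0.37, -0.34, 0, 0], [1, 0, 0, 0, 0]]]}}

```text
time_s: 17.05
tcp_pos: [0.6295, -0.2258, 0.0291]
eef_rot: [-180.0, -0.0, 109.0]
contact_force: [-0.2, 1.3, -0.4]
gripper_width: 0.0873
gripper_force: 0.6
```

>>> {"method": "jog_arm", "body": {"deltas": [[[1, -0.38, -0.33, 0, 0], [1, -0.38, -0.33, 0, 0], [1, 0, 0, 0, 0]]]}}

```text
time_s: 17.42
tcp_pos: [0.6219, -0.2324, 0.0291]
eef_rot: [-180.0, -0.0, 109.0]
contact_force: [1.0, 1.5, 1.1]
gripper_width: 0.0878
gripper_force: 0.6
```

>>> {"method": "jog_arm", "body": {"deltas": [[[1, -0.4, -0.31, 0, 0], [1, -0.4, -0.3, 0, 0], [1, 0, 0, 0, 0]]]}}

```text
time_s: 17.8
tcp_pos: [0.614, -0.2385, 0.0291]
eef_rot: [-180.0, 0.0, 109.0]
contact_force: [0.7, 1.2, 0.0]
gripper_width: 0.0878
gripper_force: 0.6
```

>>> {"method": "jog_arm", "body": {"deltas": [[[1, -0.41, -0.29, 0, 0], [1, -0.41, -0.28, 0, 0], [1, 0, 0, 0, 0]]]}}

```text
time_s: 18.18
tcp_pos: [0.6058, -0.2442, 0.0291]
eef_rot: [-180.0, 0.0, 109.0]
contact_force: [1.1, 0.8, 0.3]
gripper_width: 0.0875
gripper_force: 0.6
```

>>> {"method": "jog_arm", "body": {"deltas": [[[1, -0.42, -0.27, 0, 0], [1, -0.43, -0.26, 0, 0], [1, 0, 0, 0, 0]]]}}

```text
time_s: 18.55
tcp_pos: [0.5973, -0.2495, 0.0291]
eef_rot: [-180.0, 0.0, 109.0]
contact_force: [1.0, -0.2, 0.2]
gripper_width: 0.0875
gripper_force: 0.6
```

>>> {"method": "jog_arm", "body": {"deltas": [[[1, -0.43, -0.25, 0, 0], [1, -0.44, -0.24, 0, 0], [1, 0, 0, 0, 0]]]}}

```text
time_s: 18.92
tcp_pos: [0.5889, -0.2544, 0.0293]
eef_rot: [180.0, 0.0, 109.0]
contact_force: [2.3, -0.4, 1.0]
gripper_width: 0.0878
gripper_force: 1.0
```

The force is beginning to rise, so I take smaller steps.

>>> {"method": "jog_arm", "body": {"deltas": [[[1, -0.44, -0.23, 0, 0], [1, 0, 0, 0, 0]]]}}

```text
time_s: 19.18
tcp_pos: [0.585, -0.2566, 0.0294]
eef_rot: [179.9, 0.0, 109.1]
contact_force: [4.3, -0.3, 1.7]
gripper_width: 0.0879
gripper_force: 1.9
```

>>> {"method": "jog_arm", "body": {"deltas": [[[1, -0.44, -0.22, 0, 0], [1, 0, 0, 0, 0]]]}}

```text
time_s: 19.42
tcp_pos: [0.5811, -0.2587, 0.0296]
eef_rot: [179.9, 0.1, 109.1]
contact_force: [5.5, 1.1, 1.1]
gripper_width: 0.0877
gripper_force: 2.7
```

The nut is home and the force is building towards break-over.

>>> {"method": "jog_arm", "body": {"deltas": [[[1, -0.27, -0.14, 0, 0], [1, 0, 0, 0, 0]]]}}

```text
time_s: 19.68
tcp_pos: [0.5784, -0.26, 0.0295]
eef_rot: [179.9, 0.1, 109.1]
contact_force: [5.0, 1.0, -0.2]
gripper_width: 0.0874
gripper_force: 2.6
```

>>> {"method": "jog_arm", "body": {"deltas": [[[1, -0.27, -0.14, 0, 0], [1, 0, 0, 0, 0]]]}}

```text
time_s: 19.92
tcp_pos: [0.5756, -0.2614, 0.0294]
eef_rot: [179.9, 0.0, 109.1]
contact_force: [4.8, 0.2, 0.5]
gripper_width: 0.088
gripper_force: 2.5
```

>>> {"method": "jog_arm", "body": {"deltas": [[[1, -0.35, -0.18, 0, 0], [1, 0, 0, 0, 0]]]}}

```text
time_s: 20.18
tcp_pos: [0.5717, -0.2632, 0.0293]
eef_rot: [180.0, 0.0, 109.1]
contact_force: [5.1, 1.0, 0.5]
gripper_width: 0.0875
gripper_force: 2.3
```

>>> {"method": "jog_arm", "body": {"deltas": [[[1, -0.35, -0.17, 0, 0], [1, 0, 0, 0, 0]]]}}

```text
time_s: 20.42
tcp_pos: [0.5678, -0.2649, 0.0292]
eef_rot: [180.0, 0.0, 109.1]
contact_force: [3.8, 0.9, 1.0]
gripper_width: 0.0872
gripper_force: 2.2
```

Over 14 mm of travel the force has dropped steadily from its peak, 2.7 to 2.2 N at the pad: the wrench has broken over, well short of its stop. Stop here and ease off slowly.

>>> {"method": "jog_arm", "body": {"deltas": [[[1, 0.35, 0.17, 0, 0], [1, 0.35, 0.18, 0, 0], [1, 0.27, 0.14, 0, 0], [1, 0.27, 0.14, 0, 0], [1, 0.3, 0.15, 0, 0], [1, 0.3, 0.15, 0, 0], [1, 0, 0, 0, 0]]]}}

```text
time_s: 21.3
tcp_pos: [0.5851, -0.2553, 0.0284]
eef_rot: [-179.9, -0.1, 109.1]
contact_force: [1.7, 0.2, 0.0]
gripper_width: 0.0876
gripper_force: 0.6
```

>>> {"method": "jog_arm", "body": {"deltas": [[[1, 0.3, 0.16, 0, 0], [1, 0.4, 0.22, 0, 0], [1, 0.3, 0.2, 0, 0], [1, 0, 0, 0, 0], [1, 0, 0, 0, 0]]]}}

```text
time_s: 21.92
tcp_pos: [0.596, -0.2498, 0.029]
eef_rot: [-180.0, -0.0, 109.1]
contact_force: [0.8, 0.1, 0.9]
gripper_width: 0.0875
gripper_force: 0.0
```

Contact is gone. I rise clear and check numerically that the handle is straight.

>>> {"method": "jog_arm", "body": {"deltas": [[[1, 0, 0, 1.5, 0], [1, 0, 0, 3, 0], [1, 0, 0, 4, 0], [1, 0, 0, 4, 0], [1, 0, 0, 2, 0], [1, -1, 3, 0, 0], [1, 0, 0, 0, 0], [1, 0, 0, 0, 0]]]}}

```text
time_s: 22.92
tcp_pos: [0.5863, -0.2199, 0.175]
eef_rot: [180.0, 0.0, 109.1]
contact_force: [-0.3, 0.2, -0.0]
gripper_width: 0.0875
gripper_force: 0.0
```

```bash
python3 - <<'E'
from plant import r
import pickle
from h import *
s=r.get_state();c=r.camera_info("wrist");im=r.capture("wrist");pickle.dump((c,im),open("w7.pkl","wb"));cv2.imwrite("pics/w7.png",im)
print(s["tcp_pos"],s["contact_force"],s["time_s"])
A=np.array([.5165,-.0413])
for R in(0,.07,.1,.13):
    print(R,proj(c,[A[0]+R*np.cos(np.radians(-64)),A[1]+R*np.sin(np.radians(-64)),.055]))
g=im.min(axis=2);q=(g>150).astype(np.uint8);q[:, :0]=0
n,l,st,ce=cv2.connectedComponentsWithStats(q)
for i in range(1,n):
    if st[i,4]>300:print(i,st[i],ce[i])
u,v=proj(c,[A[0]+.1*np.cos(np.radians(-64)),A[1]+.1*np.sin(np.radians(-64)),.055]).astype(int)
lab=l[max(v-8,0):v+9,u-15:u+16];lab=lab[lab>0];k=np.bincount(lab).argmax();ys,xs=np.nonzero(l==k)
P=np.array([onz(c,x,y,.055)[:2] for x,y in zip(xs[::3],ys[::3])]);d=np.linalg.norm(P-A,axis=1)
for lo,hi in((.03,.048),(.07,.09),(.09,.11),(.11,.128)):
    w=P[(d>lo)&(d<hi)]
    if len(w)>5:
        m=w.mean(0)-A;print(lo,len(w),"bearing",np.degrees(np.arctan2(m[1],m[0])))
E
```

```text
[ 0.5863 -0.2199  0.175 ] [-0.3079  0.1893 -0.0116] 22.925
0 [303.8112 -88.0276]
0.07 [319.0501  51.5437]
0.1 [324.8531 104.6929]
0.13 [330.2806 154.4027]
1 [ 212    0  180  172 9172] [323.7399  55.8103]
30 [ 546  249   65   42 1683] [577.9935 272.3256]
36 [608 268  32  22 446] [625.7085 281.417 ]
38 [ 132  292   72   40 1447] [171.9316 312.7326]
39 [ 432  292   72   40 1472] [462.9572 312.5836]
40 [329 302  31  20 418] [344.9115 312.6388]
69 [   0  333   79   58 3967] [ 36.7046 359.9453]
71 [   96   341   443    77 16833] [300.7105 367.7678]
73 [   0  462  436   18 7279] [224.9808 470.9824]
0.03 117 bearing -65.94680948060419
0.07 629 bearing -56.20221342314156
0.09 345 bearing -64.35132516938043
0.11 285 bearing -64.42073698925256
```

The bar points straight at the nut axis (bearing -64.4° at both distances), so the handle has sprung straight. The hand is clear.

>>> {"method": "jog_arm", "body": {"deltas": [[[1, 0, 0, 3, 0], [1, 0, 0, 0, 0], [1, 0, 0, 0, 0], [1, 0, 0, 0, 0]]]}}

```text
time_s: 23.48
tcp_pos: [0.5857, -0.2199, 0.2031]
eef_rot: [-179.9, -0.0, 109.0]
contact_force: [0.1, 1.1, -0.1]
gripper_width: 0.0879
gripper_force: 0.0
```

```bash
python3 -c "
from plant import r
print(r.get_state()['contact_force'],r.close_job())"
```

```text
the job is handed in; nothing more can be done
[ 0.14428819  1.08979338 -0.09806131] None
```

The job is handed in at 23.5 s: I pushed the grip clockwise with one open finger until the wrench broke over, eased off so the handle sprang straight, and left it on the nut; the paperweight, mug and calculator were not touched, though I didn't re-photograph them.

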